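# Scan in a component reel with the clamped barcode scanner

## Robot

A 6-joint arm with a two-finger parallel gripper is mounted at the origin on the work surface. World frame = base frame: x ahead of the robot, y to its left, z up, the work surface at z = 0. Lengths are in m, angles in degrees, forces in N, time in s.
With the tool pointing down it reaches from about 0.35 to 0.875 m from the base axis. Payload 4.2 kg.
Tool frame: the origin (TCP) lies at the very end of the fingers, on their centre line; the grasp point (between the pads) lies 19 mm behind it; z points along the fingers, y is the line along which they close (so a half turn about z gives the same grasp; the last joint's range is limited). The gripper opens to 87 mm and grips with 3 to 60 N. Pads are 19 mm wide; open, the fingers measure 117 mm over their backs; the gripper's body (75 mm by 190 mm) begins 51 mm behind the grasp point.
Start: joints at [85.348, 22.042, 0.453, 0, -68.411, -14.817], TCP at [0.208, 0.589, 0.223] pointing down, gripper open.
Joint ranges: [-179.83, 179.83], [-69.29, 118.12], [-61.27, 80.66], [-181.25, 117.63], [-171.15, -9.14], [-177.46, 177.46]. Speed limits (degrees/s): [159.86, 159.86, 180, 180, 180, 180].

## Interface

Orientations are given as a 3x3 rotation matrix whose columns are the frame's x, y, z axes.
In Python, from station import sense, cams, r gives the robot as it stands. The module is installed in compiled form; this text tells all that it offers.
- The arm moves only by the tool step_arm, never from a script. Its argument "targets" is text: rows parted by semicolons, each of 4 numbers parted by spaces: the shift along the tool's x, y, z in cm, then the turn about the tool's z in degrees. In form: x y z turn; .... A call has 1 to 12 rows; each row shifts and turns the commanded pose from where the row before left it, along the tool's axes as they then stand; what a row does not reach is not made up. A row lasts 1/12 s, in which the tool goes at most 41.7 mm and 7.16 degrees, less where a joint would pass 70% of its speed; a pose out of reach is approached as far as the arm can. A call with a gripper value outside its range is refused whole. "claw" is the finger opening in cm, from 0 to 8.7, set as the call begins (left out, the last holds). The fingers move at their own pace and stop on an object; the grip force is fixed at half the most. Time passes only in rows, so rows that do not move let the fingers close. It gives the time, the measured TCP pose, the force, the opening and the grip force at its end, in the units of the state.
- sense(): the state, without advancing time (a new reading comes with each control period).
- cams.capture(name): name is "scene" or "top" or "wrist"; returns a dict with "frame" (384x512x3 uint8, blue, green, red), "vertical_fov" (degrees; the focal length in pixels is half the picture's height over the tangent of half this angle, whatever the lens; pixels are square), "cx", "cy" (the principal point, pixels), "dist_coeffs" ([k1, k2, p1, p2, k3] as OpenCV has them; the pictures are not rectified), "eye" and "rotation" of the camera in the world; the wrist camera has in their place "tool_from_camera" (4x4, takes a point from camera to tool coordinates, whose origin is the TCP and whose axes are the flange's). Camera axes: x right, y down, z forward; pixel columns grow to the right and rows downward; lengths in m; the calibration is good to about 2 mm. A picture is of the moment at which its call begins: read the wrist's pose just before it. There is no depth.
- r.finish_job(): hands the job in; it is judged then, once.
The state is a dict: "time_s": time; "joints": joint angles; "joint_velocities": joint speeds; "effort": joint torques, N m; "tcp_pos": TCP position; "ee_rot": TCP orientation; "wrist_force": force on the tool from outside, world axes, zero at the start; "moment": the same for the moment, N m; "gripper_width": opening from 0.0 (shut) to 1.0 (fully open); "gripper_force": force on a finger pad.
Only numpy, scipy, OpenCV 4.12 (cv2) and the standard library are available. Lean on these libraries where they do the work, as an engineer would, in place of code of your own. Each camera call takes 0.05 s, during which the arm holds its last target. There are 200 camera calls.

## Task

A boxed component reel stands in front of the barcode scanner that is clamped on its side on the electronics bench. Squeeze the scanner's yellow trigger fully home against its grip, keep it squeezed for about a second, then let go so that it springs back out. Do not squeeze the blue glue gun's trigger in the other cradle, and do not shift the reel box.

Things in the scene. Friction and masses are not known exactly. Their poses are not given: they have to be found in the camera images.
- scanner: Dark grey pistol-shaped scanner, yellow nose, fixed on its side in a cradle. Origin: on the bench below mid-grip; z up, x = aim, head at +y. In mm: grip x -15 to 15, y -56 to 52, z 54 to 86; head x -48 to 86, y 40 to 110, top z 95. Squeeze from above: fingers close along x at y 0, z 70, jaws centred at x 4. Fingers have free room y -30 to 35, down to the base plate (top z 12, bolts to 16).
- scan_trigger (a joint): Scanner's yellow trigger in front (+x) of its grip, z 58 to 86 mm, upright hinge at x 20, y 39 in the scanner's frame. 0 = sprung out: front face at x 38 at y 0 (35 at y 9, 41 at y -9); 0.35 rad = home: front at x 24, so 39 mm from grip back to trigger front (53 to 56 at rest). Takes about 1 N to start, 5 N fully home at y 0; springs back when released.
- glue_trigger (a joint): Black trigger of the bystander: a blue glue gun with orange collar and brass nozzle, fixed in a cradle of the same make; same trigger size and spring, 0 rad = sprung out. Gun at most 100 mm high. It stands on the other side (left or right) of the robot's x axis, at least 0.3 m from the scanner's origin.
- reel_center (a point): Centre (half-way up) of the brown carton with the reel, 36 x 110 x 110 mm high, about 300 g, loose, standing on the bench about 80 mm in front of the scanner's window, its bar label towards it. It stays where it is.
Not all that is in view belongs to the job. Leave any pink look-alike of the scanner alone.

How it is judged (in metres and radians):
On the way, in this order (a step that is already met when the one before it is completed fails the run):
1. the scanner's trigger is squeezed home (at least 0.25 of its 0.35 rad) and kept there for half a second (value of joint scan_trigger above 0.25 rad), for 0.5 s.
2. the trigger is let go and has sprung back out (value of joint scan_trigger below 0.05 rad), for 0.2 s.
At the end, for the whole second after the job is handed in: The scanner's trigger has been squeezed and is back out (below 0.05 rad), the glue gun's trigger is out (below 0.05 rad), and the reel box stands within 20 mm of where it was (value of joint each of scan_trigger, glue_trigger below 0.05 rad and distance of reel_center from where it was at the start of the episode below 0.02 m); the robot touches nothing.
It fails at once if the glue gun's trigger is squeezed (over 0.12 rad) (value of joint glue_trigger above 0.12 rad).
It fails at once if the reel box is shifted by more than 20 mm (distance of reel_center from where it was at the start of the episode above 0.02 m).
It also fails if it takes over 38 s, if anything falls off the work surface, if the arm or the gripper's body presses on something with over 40 N, if the wrist force passes 120 N, or if a joint passes its speed limit or range.

## Working session

There is one attempt and no reset: what is moved stays moved. The work goes in short steps, Python scripts to look and compute and a tool call to move; the robot and the scene stay as the last step left them, time stands still between calls to the robot, and variables do not carry over. Pictures are saved under pics/ and viewed, at most 10 in all, crops included, and the job is handed in when it is done.

Besides the shell and the picture viewer there is one more tool, called after "Emit:" by a JSON object that holds its "fn" and its "kwargs", one argument or row to a line. step_arm: Moves the arm, as the interface text tells. Its arguments: {"type":"object","properties":{"targets":{"type":"string"},"claw":{"type":"number"}},"required":["targets"]}

```bash
mkdir -p pics
cat > h.py <<'E'
import numpy as np,cv2
from station import sense,cams,r
def cap(n):
    s=sense(); c=cams.capture(n); f=c["frame"].shape[0]/2/np.tan(np.radians(c["vertical_fov"])/2)
    K=np.array([[f,0,c["cx"]],[0,f,c["cy"]],[0,0,1]])
    if n=="wrist":
        T=np.array(c["tool_from_camera"]); R=np.array(s["ee_rot"]); Rw=R@T[:3,:3]; e=np.array(s["tcp_pos"])+R@T[:3,3]
    else: Rw=np.array(c["rotation"]); e=np.array(c["eye"])
    return dict(im=np.array(c["frame"]),K=K,D=np.array(c["dist_coeffs"],float),R=Rw,e=e)
def ray(c,p):
    u=cv2.undistortPoints(np.array(p,float).reshape(-1,1,2),c["K"],c["D"]).reshape(-1,2)
    return np.c_[u,np.ones(len(u))]@c["R"].T
def plane(c,p,z):
    d=ray(c,p); return c["e"]+d*((z-c["e"][2])/d[:,2])[:,None]
def proj(c,P):
    Pc=(np.array(P,float).reshape(-1,3)-c["e"])@c["R"]
    return cv2.projectPoints(Pc,np.zeros(3),np.zeros(3),c["K"],c["D"])[0].reshape(-1,2)
E
python3 - <<'E'
from h import *
import pickle
o={n:cap(n) for n in("top","scene")}
pickle.dump(o,open("c.pkl","wb"))
for n in o: print(n,o[n]["e"].round(3),o[n]["R"].round(2).tolist(),o[n]["D"]); cv2.imwrite(f"pics/{n}0.png",o[n]["im"])
print(sense()["ee_rot"])
E
```

```text
top [0.558 0.081 0.921] [[-0.03, -1.0, 0.07], [-1.0, 0.03, -0.02], [0.02, -0.08, -1.0]] [-0.08766795  0.          0.          0.          0.        ]
scene [1.047 0.669 0.959] [[-0.8, 0.46, -0.39], [0.6, 0.62, -0.51], [0.0, -0.64, -0.77]] [0.06137702 0.         0.         0.         0.        ]
[[ 9.42752948e-01 -3.33491421e-01 -5.92285962e-04]
 [-3.33491940e-01 -9.42751096e-01 -1.86998122e-03]
 [ 6.52444546e-05  1.96045291e-03 -9.99998076e-01]]
```

View pics/top0.png

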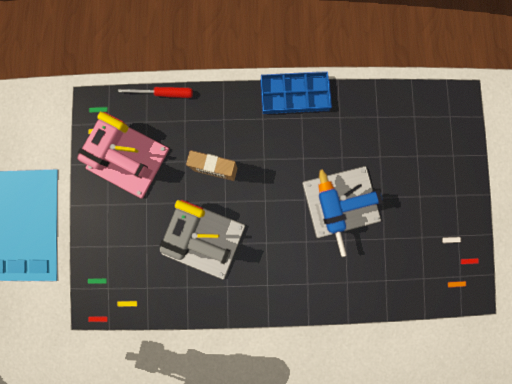

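View pics/scene0.png

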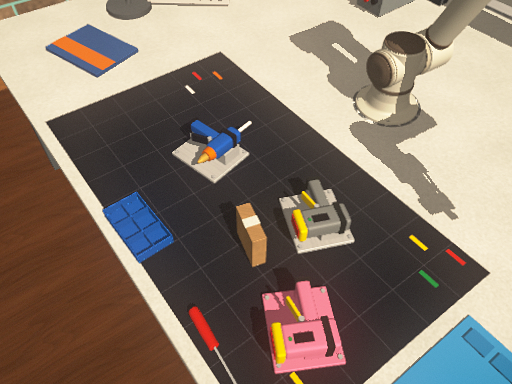

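Top view: the candidates are the grey scanner (200,238), the pink look-alike (122,155) and the blue glue gun (335,205). I choose the grey one with the yellow nose at (188,208), facing the carton (212,165). I'll check it in a close crop.

Run:
```python
from h import *
import pickle
o=pickle.load(open("c.pkl","rb")); c=o["top"]
a=c["im"][190:290,145:265]; b=o["scene"]["im"][170:260,270:370]
cv2.imwrite("pics/crop.png",np.hstack([cv2.resize(a,(480,400),interpolation=2),cv2.resize(b,(320,288),interpolation=2) if 0 else cv2.copyMakeBorder(cv2.resize(b,(320,288),interpolation=2),0,112,0,0,0)]))
for n,(x0,y0,x1,y1) in dict(top=(150,190,260,285),scene=(270,170,370,260)).items():
    hsv=cv2.cvtColor(o[n]["im"],cv2.COLOR_BGR2HSV); m=cv2.inRange(hsv,(18,120,90),(35,255,255))
    k=np.zeros_like(m);k[y0:y1,x0:x1]=m[y0:y1,x0:x1]
    for q in cv2.findContours(k,0,2)[0]:
        if cv2.contourArea(q)>15:
            R=cv2.minAreaRect(q); B=cv2.boxPoints(R)
            z=.095 if max(R[1])>(25 if n=="top" else 24) and min(R[1])>7 else .086
            print(n,R,z,plane(o[n],B,z).round(4).tolist())
# carton top face
hsv=cv2.cvtColor(c["im"],cv2.COLOR_BGR2HSV); m=np.zeros((384,512),np.uint8); m[145:185,180:245]=cv2.inRange(hsv,(5,60,90),(25,255,255))[145:185,180:245]
R=cv2.minAreaRect(cv2.findNonZero(m)); print("box",R,plane(c,cv2.boxPoints(R),.11).round(3).tolist())
```

```text
top ((208.0, 235.5), (3.0, 22.0), 90.0) 0.086 [[0.5201, 0.2164, 0.086], [0.5188, 0.1641, 0.086], [0.5118, 0.1643, 0.086], [0.513, 0.2165, 0.086]]
top ((189.181396484375, 208.77874755859375), (31.384458541870117, 8.540275573730469), 22.2490234375) 0.095 [[0.5857, 0.2707, 0.095], [0.6042, 0.2628, 0.095], [0.5745, 0.1944, 0.095], [0.5561, 0.2023, 0.095]]
scene ((300.88232421875, 224.47061157226562), (32.756492614746094, 10.412660598754883), 77.47119140625) 0.095 [[0.5769, 0.2028, 0.095], [0.5526, 0.2122, 0.095], [0.6, 0.2919, 0.095], [0.6227, 0.2828, 0.095]]
scene ((307.25, 199.25), (19.091880798339844, 7.0710673332214355), 45.0) 0.086 [[0.5309, 0.1712, 0.086], [0.5101, 0.1663, 0.086], [0.5117, 0.219, 0.086], [0.5319, 0.2233, 0.086]]
box ((211.0471954345703, 164.8044891357422), (50.48123550415039, 19.84388542175293), 13.570433616638184) [[0.674, 0.24, 0.11], [0.719, 0.229, 0.11], [0.688, 0.114, 0.11], [0.643, 0.126, 0.11]]
```

View pics/crop.png

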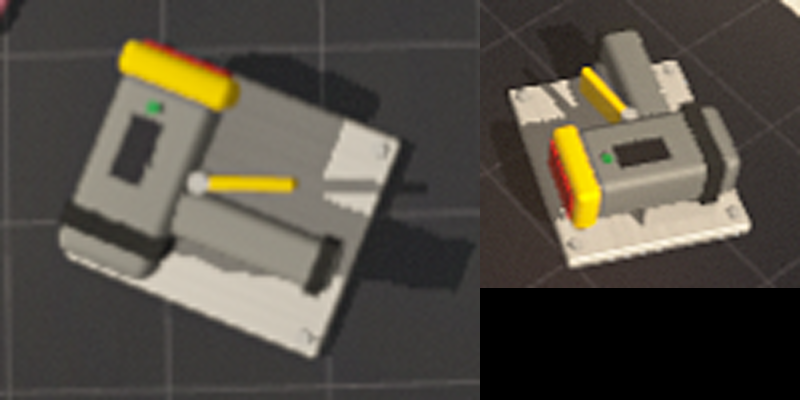

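The crop confirms it. The grey scanner has its yellow nose at crop (180,75), the hinge pin at (197,183), which is px (194,236), and the trigger lying in front of the grip. The hinge gives origin ≈(0.481,0.195) at yaw ≈-23.4°. The nose front predicted from that, (0.590,0.230), matches the measured (0.589,0.229). Moving above it now.

Emit:
{"fn": "step_arm", "kwargs": {
  "targets": "2.18 1.56 0 0;2.18 1.56 0 0;2.18 1.56 0 0;2.18 1.56 0 0;2.18 1.56 0 0;2.18 1.56 0 0;2.18 1.56 0 0;2.18 1.56 0 0;2.18 1.56 0 0;2.18 1.56 0 0;2.18 1.56 0 0;2.18 1.56 0 0",
  "claw": 8.7
}}

```text
time_s: 1.1
tcp_pos: [0.3928, 0.3242, 0.2222]
ee_rot: [[0.943, -0.333, -0.001], [-0.333, -0.943, -0.001], [-0.0, 0.001, -1.0]]
wrist_force: [-0.2, 0.2, -0.1]
gripper_width: 0.997
gripper_force: 0.0
```

Emit:
{"fn": "step_arm", "kwargs": {
  "targets": "2.18 1.56 0 0;2.18 1.56 0 0;2.18 1.56 0 0;2.18 1.56 0 0;2.18 1.56 0 0;2.18 1.56 0 0;0 0 0 6.7;0 0 0 6.7;0 0 0 6.7;0 0 0 6.7;0 0 0 6.7;0 0 0 6.7"
}}

```text
time_s: 2.1
tcp_pos: [0.4844, 0.1935, 0.222]
ee_rot: [[0.5, -0.866, -0.001], [-0.866, -0.5, -0.001], [-0.0, 0.001, -1.0]]
wrist_force: [0.9, 0.1, -0.1]
gripper_width: 0.996
gripper_force: 0.0
```

Emit:
{"fn": "step_arm", "kwargs": {
  "targets": "0 0 0 6.7;0 0 0 6.7;0 0 0 6.7;0 0 0 6.7;0 0 0 6.7;0 0 0 6.7;0 0 0 6.7;0 0 0 6.7;0 0 0 0;0 0 0 0"
}}

```text
time_s: 2.93
tcp_pos: [0.4844, 0.1936, 0.2222]
ee_rot: [[-0.392, -0.92, -0.001], [-0.92, 0.392, -0.0], [0.001, 0.0, -1.0]]
wrist_force: [-1.2, -0.4, -0.4]
gripper_width: 1.002
gripper_force: 0.0
```

Run:
```python
from h import *
import pickle
s=sense(); print(s["time_s"],s["tcp_pos"],np.round(s["ee_rot"],3).tolist(),s["joints"],s["wrist_force"])
c=cap("wrist"); pickle.dump(c,open("w.pkl","wb"))
a=np.radians(-23.4); R=np.array([[np.cos(a),-np.sin(a)],[np.sin(a),np.cos(a)]])
def W(x,y,z): return [*(np.array([.481,.195])+R@[x/1e3,y/1e3]),z/1e3]
im=c["im"].copy()
for p in [(20,39,86),(86,110,95),(86,40,95),(-48,40,95),(-15,-56,86),(15,-56,86),(38,0,86),(41,-9,86),(4,0,70)]:
    q=proj(c,W(*p))[0]; print(p,q.round(0)); 
    if abs(q).max()<2000: cv2.drawMarker(im,tuple(int(v) for v in q),(255,0,255),1,10)
cv2.imwrite("pics/w1.png",im)
```

```text
2.9333 [0.48443991 0.1936152  0.22222607] [[-0.392, -0.92, -0.001], [-0.92, 0.392, -0.0], [0.001, 0.0, -1.0]] [ 3.96162180e+01  1.20073005e+01 -1.39205092e+01 -1.01563901e-02
 -6.41122356e+01 -6.27108458e+01] [-1.2113411  -0.41387666 -0.43139666]
(20, 39, 86) [242. 216.]
(86, 110, 95) [185. 276.]
(86, 40, 95) [181. 219.]
(-48, 40, 95) [304. 219.]
(-15, -56, 86) [275. 128.]
(15, -56, 86) [246. 128.]
(38, 0, 86) [225. 181.]
(41, -9, 86) [222. 173.]
(4, 0, 70) [256. 178.]
```

View pics/w1.png

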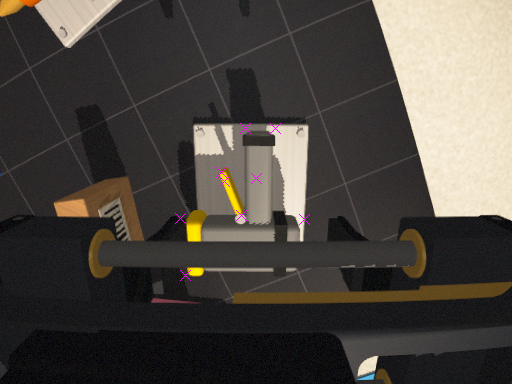

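The wrist view shows the grey scanner squared to the fingers. The grip spans columns 244–274, against 246–275 predicted. The hinge pin is at (241,218), against (242,216). The trigger runs from (223,172) to (241,215), as predicted. So the error is about 2 mm along y, and I descend with a 2 mm shift.

Emit:
{"fn": "step_arm", "kwargs": {
  "targets": "-0.2 0 1.4 0;0 0 1.4 0;0 0 1.4 0;0 0 1.4 0;0 0 1.4 0;0 0 1.4 0;0 0 0 0"
}}

```text
time_s: 3.57
tcp_pos: [0.4837, 0.1945, 0.1357]
ee_rot: [[-0.394, -0.919, -0.005], [-0.919, 0.394, -0.003], [0.005, 0.004, -1.0]]
wrist_force: [-1.1, 0.1, -0.4]
gripper_width: 1.001
gripper_force: 0.0
```

Emit:
{"fn": "step_arm", "kwargs": {
  "targets": "0 0 1.2 0;0 0 1.2 0;0 0 1.2 0;0 0 1.2 0;0 0 1.2 0;0 0 1.2 0;0 0 1.2 0;0 0 0.3 0;0 0 0 0;0 0 0 0"
}}

```text
time_s: 4.4
tcp_pos: [0.486, 0.1959, 0.0523]
ee_rot: [[-0.394, -0.919, 0.001], [-0.919, 0.394, 0.0], [-0.001, -0.001, -1.0]]
wrist_force: [-0.1, -0.7, 0.2]
gripper_width: 1.003
gripper_force: 0.0
```

No contact. Squeezing.

Emit:
{"fn": "step_arm", "kwargs": {
  "targets": "0 0 0 0;0 0 0 0;0 0 0 0;0 0 0 0;0 0 0 0;0 0 0 0;0 0 0 0;0 0 0 0;0 0 0 0;0 0 0 0;0 0 0 0;0 0 0 0",
  "claw": 3.7
}}

```text
time_s: 5.4
tcp_pos: [0.4874, 0.1943, 0.0517]
ee_rot: [[-0.396, -0.918, 0.003], [-0.918, 0.396, -0.001], [-0.0, -0.003, -1.0]]
wrist_force: [10.7, -10.4, -2.7]
gripper_width: 0.434
gripper_force: 28.3
```

Run:
```python
from h import *
s=sense(); print(s["time_s"],s["tcp_pos"],s["gripper_width"]*87,s["gripper_force"],s["wrist_force"])
c=cap("wrist"); t=cap("top")["im"][190:290,145:265]
cv2.imwrite("pics/w2.png",np.hstack([c["im"][:300],cv2.resize(t,(288,300),interpolation=2)[:, :]]))
```

```text
5.4 [0.48740449 0.19426216 0.05174653] 37.76974544137425 28.323650480015203 [ 10.69488617 -10.37829824  -2.69616376]
```

View pics/w2.png

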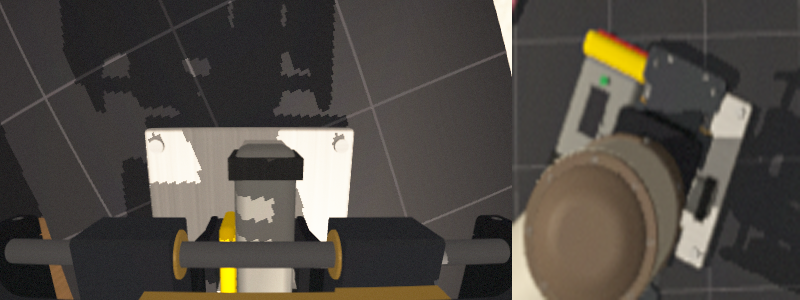

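The picture shows the yellow trigger at (229,250) pressed flat along the grip between the pads. The opening is about 38 mm with 28 N on the pad, so it's home. I'll hold 1 s more, then release.

Emit:
{"fn": "step_arm", "kwargs": {
  "targets": "0 0 0 0;0 0 0 0;0 0 0 0;0 0 0 0;0 0 0 0;0 0 0 0;0 0 0 0;0 0 0 0;0 0 0 0;0 0 0 0;0 0 0 0;0 0 0 0"
}}

```text
time_s: 6.5
tcp_pos: [0.4874, 0.1943, 0.0517]
ee_rot: [[-0.396, -0.918, 0.003], [-0.918, 0.396, -0.001], [0.0, -0.003, -1.0]]
wrist_force: [9.8, -10.3, -2.2]
gripper_width: 0.431
gripper_force: 29.5
```

Emit:
{"fn": "step_arm", "kwargs": {
  "targets": "0 0 0 0;0 0 0 0;0 0 0 0;0 0 0 0;0 0 0 0;0 0 0 0;0 0 0 0;0 0 0 0;0 0 0 0;0 0 0 0;0 0 0 0;0 0 0 0",
  "claw": 8.7
}}

```text
time_s: 7.5
tcp_pos: [0.485, 0.1953, 0.0514]
ee_rot: [[-0.395, -0.919, -0.001], [-0.919, 0.395, -0.0], [0.001, 0.001, -1.0]]
wrist_force: [-0.9, -0.7, 0.2]
gripper_width: 1.0
gripper_force: 0.0
```

Emit:
{"fn": "step_arm", "kwargs": {
  "targets": "0 0 -1.4 0;0 0 -1.4 0;0 0 -1.4 0;0 0 -1.4 0;0 0 -1.4 0;0 0 -1.4 0;0 0 -1.4 0;0 0 -1.4 0;0 0 -1.4 0;0 0 -1.4 0;0 0 -1.4 0;0 0 -1.4 0"
}}

```text
time_s: 8.5
tcp_pos: [0.485, 0.1953, 0.2201]
ee_rot: [[-0.395, -0.919, -0.001], [-0.919, 0.395, -0.0], [0.001, 0.001, -1.0]]
wrist_force: [0.8, 0.5, 0.7]
gripper_width: 1.001
gripper_force: 0.0
```

Emit:
{"fn": "step_arm", "kwargs": {
  "targets": "0 0 0 0;0 0 0 0;0 0 0 0;0 0 0 0"
}}

```text
time_s: 8.83
tcp_pos: [0.4847, 0.1952, 0.2183]
ee_rot: [[-0.395, -0.919, -0.002], [-0.919, 0.395, -0.001], [0.002, 0.002, -1.0]]
wrist_force: [0.2, -0.4, 0.3]
gripper_width: 1.0
gripper_force: 0.0
```

Run:
```python
from h import *
s=sense(); print(s["time_s"],s["tcp_pos"],s["wrist_force"])
c=cap("wrist"); cv2.imwrite("pics/w3.png",c["im"])
```

```text
8.8333 [0.48474565 0.19516228 0.21826181] [ 0.23440947 -0.4203845   0.28497049]
```

View pics/w3.png

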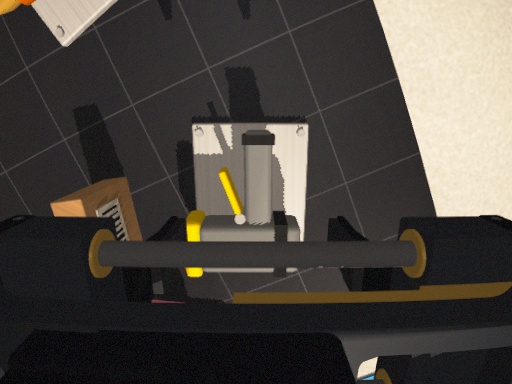

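The trigger is back out, running from (223,172) to (240,215) as it did before the squeeze. The box at (100,205) has not moved and the gripper is clear. Handing in.

```bash
python3 -c "
from station import r; print(r.finish_job())"
```

```text
the job is handed in; nothing more can be done
None
```

I squeezed the scanner's trigger home, held it for over a second and let it spring back out; the glue gun and reel box were not touched, and the job is handed in (no verdict was returned).

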